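# Bin the empty juice bottle in the lever bin

## Robot

A 7-joint arm with a two-finger parallel gripper is mounted at the origin on the work surface. World frame = base frame: x ahead of the robot, y to its left, z up, the work surface at z = 0. Lengths are in m, angles in rad, forces in N, time in s.
With the tool pointing down it reaches from about 0.4 to 0.875 m from the base axis. Payload 19.3 kg.
Tool frame: the origin (TCP) lies on the centre line of the jaws, within the pads' length; the fingertips stand 11 mm ahead of it and the grasp point (between the pads) lies 8 mm behind it; y points along the fingers, x is the direction in which the jaws open and shut, and the axes are right-handed (so a half turn about y gives the same grasp; the last joint's range is limited). The gripper opens to 85 mm and grips with 20 to 120 N. Pads are 22 mm wide; open, the fingers measure 114 mm over their backs; the gripper's body (76 mm by 85 mm) begins 54 mm behind the grasp point. The pads swing forward as they close: fully open they stand 13 mm farther back than shut.
Start: joints at [1.197, 0.521, -0.036, 1.599, 0.021, 1.021, -0.113], TCP at [0.187, -0.596, 0.242] pointing down, gripper open.
Joint ranges: [-2.91, 2.91], [-0.3, 2.13], [-1.5, 1.42], [0.17, 2.43], [-1.26, 4.41], [0.16, 1.93], [-2.52, 2.52]. Speed limits (rad/s): [1.89, 1.89, 2.39, 2.39, 3.01, 3.01, 3.01].

## Interface

Orientations are given as [roll, pitch, yaw] about the fixed x, y, z axes, in that order (R = Rz(yaw) Ry(pitch) Rx(roll)).
In Python, from workcell import monitor, cams, bot gives the robot as it stands.
- The arm moves only by the tool send_rows, never from a script. Its argument "series" is text: rows parted by semicolons, each of 7 numbers parted by spaces: the turn, a rotation vector about the tool's x, y, z in rad, then the shift along the tool's x, y, z in mm, then the opening, from 0 (shut) to 1 (fully open). In form: ax ay az tx ty tz claw; .... A call has 1 to 20 rows; each row is the pose to reach, as a shift and turn from the pose commanded when the call began, along the tool's axes at that moment; what a row does not reach only later rows make up. A row lasts 1/12 s, in which the tool goes at most 41.7 mm and 7.16 degrees, less where a joint would pass 70% of its speed; a pose out of reach is approached as far as the arm can. A call with a gripper value outside its range is refused whole. The fingers move at their own pace and stop on an object; "force" is the grip in N (left out, the last holds). Time passes only in rows, so rows that repeat a pose let the fingers close. It gives the time, the measured TCP pose, the force and the opening at its end, in the units of the state.
- monitor.observe(): the state, without advancing time (a new reading comes with each control period).
- cams.grab_frame(name): name is "scene" or "top" or "wrist"; returns the picture (400x640x3 uint8, red, green, blue); there is no depth.
- cams.get_calibration(name): a dict with "mtx" (3x3 intrinsics, pixels), "k1" (the pictures are not rectified: a ray, as slopes to the right and down, at radius r is drawn at 1 + k1 r^2 times it, then the intrinsics apply), "origin" and "attitude" of the camera in the world. Camera axes: x right, y down, z forward; pixel columns grow to the right and rows downward; lengths in m; the calibration is good to about 2 mm. A picture is of the moment at which its call begins: read the wrist's pose just before it. get_calibration takes no time and is no camera call; for the wrist camera it gives the pose at the moment of the call.
- bot.job_done(): hands the job in, once; it reports no verdict.
The state is a dict: "clock": time; "qpos": joint angles; "qd": joint speeds; "joint_efforts": joint torques, N m; "position": TCP position; "tool_rot": TCP orientation; "force": force on the tool from outside, world axes, zero at the start; "moment": the same for the moment, N m; "grip_width": finger opening in m.
Only numpy, scipy, OpenCV 4.12 (cv2) and the standard library are available. Lean on these libraries where they do the work, as an engineer would, in place of code of your own. Each camera call takes 0.05 s, during which the arm holds its last target.

## Task

Throw the empty juice bottle that lies on the counter into the steel lever bin: push the bin's lever right down so that the lid swings up and stays up by itself, drop the bottle in, then lift the lever again so that the lid comes down and shuts. The lid is dirty, so work it by the lever only and keep the hand and arm off it, and leave everything else on the counter where it is.

Things in the scene. Friction and masses are not known exactly. Their poses are not given: they have to be found in the camera images.
- bin: Countertop waste bin, bolted down: steel box 200 (its x) x 220 (its y) mm with dark liner, rim 203 mm above the counter, inside 190 x 210 mm, inner floor 13 mm up. Origin: centre of its underside. Its front looks along its own -x; the lid is hinged along its rear edge (x = +100 mm, 206 mm high); the lever is on its own -y side. Its place and yaw vary.
- bin_mouth (a point): Centre of the bin's mouth, at rim height (203 mm). The mouth is 190 x 210 mm, so the bottle passes in any direction.
- bin_lid (a joint): Lid (steel plate 206 x 226 x 10 mm, 0.3 kg), angle in rad: 0 = shut, 1.57 = upright, 1.92 = fully open, leaning back past upright, where it stays by its own weight, reaching 200 mm above the rim behind the mouth. The lever drives it through a push rod. Once below 1.25 it sinks shut by itself (damped, 2 to 3 s) and carries the lever up.
- bin_lever (a joint): Lever angle in rad: 0 = up (lid shut), 0.47 = fully down (lid fully open and staying so); the lid is upright at about 0.41. It turns on a level axis along the bin's y, at bin x = 0, 155 mm above the counter. Pressing it down takes 5 to 10 N at the grip; lifting it from the bottom takes about 5 N; let go above (angle below) about 0.34 it goes on up by itself, let go lower it may stay or drop back.
- lever_grip (a point): Centre of the lever's red grip, a bar 105 mm long, 22 x 22 mm in section, along the bin's x in front of the bin, 179 mm from the pivot axis. Lever up: 165 mm to the front (-x) and 127 mm to -y of the bin's origin, 225 mm above the counter, front end raised 23 deg. Lever down: 179 mm to the front, 143 mm up, front end 4 deg below level. Can be pinched across the bin's y, pushed or hooked.
- empty_bottle: The empty juice bottle, without a cap, lying on the counter: clear plastic with a green and white label, 170 mm long, square body 56 x 56 mm, 45 g. Origin: on its axis at half its length (28 mm above the counter). Its x axis runs along the bottle to the open neck: the square body spans x = -85 to +27 mm, the neck is 27 mm thick at x = +61 to +85 mm.
- juice1: Full juice bottle with a white cap, standing, orange, 56 x 56 x 170 mm; origin at the centre of its foot. Leave alone.
- juice2: Another full standing juice bottle, the same. Leave alone.
- juice3: Another full standing juice bottle, the same. Leave alone.
- shaker: Cheese shaker with a steel top, 68 mm across, 126 mm tall, standing; origin at the centre of its foot. Leave alone.
- pizza_wheel: Pizza wheel lying flat, 230 mm long, black handle, 100 mm steel disc, 25 mm high; origin on its underside near the middle. Leave alone.
- scraper: Dough scraper lying flat, 110 x 150 mm, white round handle 28 mm high; origin on its underside near the middle. Leave alone.
- tub_stack: Stack of white plastic tubs, 95 mm across, 118 mm tall; origin at the centre of its foot. Leave alone.
Things that resemble listed ones, but are neither listed nor needed, are in the scene too. Leave any blue look-alike of the empty_bottle alone.

How it is judged:
By the outcome, as a careful person would: the job done as asked, in the order asked, and still so for the second after the job is handed in, with the robot touching nothing.
It also fails if it takes over 70 s, if anything falls off the work surface, if the arm or the gripper's body presses on something with over 40 N, if the wrist force passes 120 N, or if a joint passes its speed limit or range.

## Working session

There is one attempt and no reset: what is moved stays moved. The work goes in short steps, Python scripts to look and compute and a tool call to move; the robot and the scene stay as the last step left them, time stands still between calls to the robot, and variables do not carry over. Pictures are saved under pics/ and viewed, and the job is handed in when it is done.

Besides the shell and the picture viewer there is one more tool, called as name(argument=value, ...) on one line, values as JSON. send_rows: Moves the arm, as the interface text tells. Its arguments: {"type":"object","properties":{"series":{"type":"string"},"force":{"type":"number"}},"required":["series"]}

```bash
mkdir -p pics; python3 - <<'E'
from workcell import monitor, cams, bot
import cv2
s=monitor.observe()
print(s)
for n in ["scene","top","wrist"]:
    c=cams.get_calibration(n); print(n,c)
    cv2.imwrite(f"pics/{n}0.png",cams.grab_frame(n)[:,:,::-1])
E
```

```text
{'clock': 0.0, 'qpos': array([ 1.19681697,  0.52200411, -0.03631119,  1.59998714,  0.0211916 ,
        1.02108948, -0.11280295]), 'qd': array([ 9.00476126e-04,  8.62379174e-04, -2.24920454e-03,  1.12498292e-03,
        2.42305695e-04,  4.23325180e-05, -7.05275314e-04]), 'joint_efforts': array([-2.62608344e-03, -9.27158260e+01,  1.97912559e+00, -3.69948184e+01,
        1.78038608e-02,  8.03728122e-03,  1.08249940e-04]), 'position': array([ 0.18682157, -0.59609705,  0.24173954]), 'tool_rot': array([-1.57087529e+00,  1.10057478e-03, -1.26704876e+00]), 'force': array([-0.73298208,  1.06049665,  0.26026318]), 'moment': array([ 0.01980177, -0.03625507,  0.01750908]), 'grip_width': 0.08503550440171707}
scene {'mtx': array([[457.72635552,   0.        , 312.16727233],
       [  0.        , 457.72635552, 196.99531641],
       [  0.        ,   0.        ,   1.        ]]), 'k1': -0.019731577812234398, 'origin': array([0.81034628, 1.09567602, 1.18029983]), 'attitude': array([-2.30786445e+00,  7.77436342e-05,  2.88668697e+00])}
top {'mtx': array([[395.34355393,   0.        , 317.60428046],
       [  0.        , 395.34355393, 196.16130453],
       [  0.        ,   0.        ,   1.        ]]), 'k1': -0.06556151331398065, 'origin': array([0.47903942, 0.0429089 , 1.40941584]), 'attitude': array([-3.10099359, -0.00868171, -1.54100712])}
wrist {'mtx': array([[310.91510108,   0.        , 322.51532748],
       [  0.        , 310.91510108, 204.60643104],
       [  0.        ,   0.        ,   1.        ]]), 'k1': -0.0526641599038695, 'origin': array([ 0.25479234, -0.57468864,  0.37459389]), 'attitude': array([ 2.86178900e+00,  1.76571143e-03, -1.26671376e+00])}
```

View pics/scene0.png

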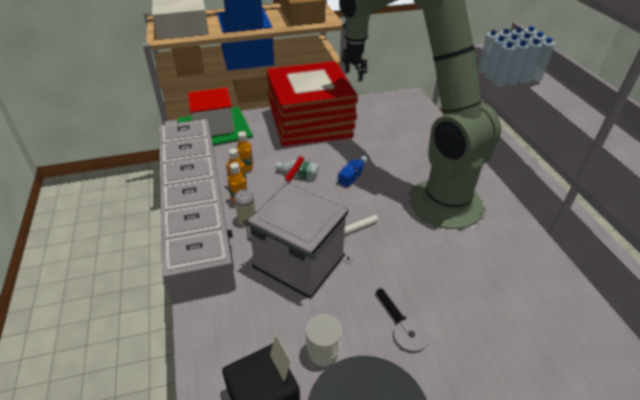

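View pics/top0.png

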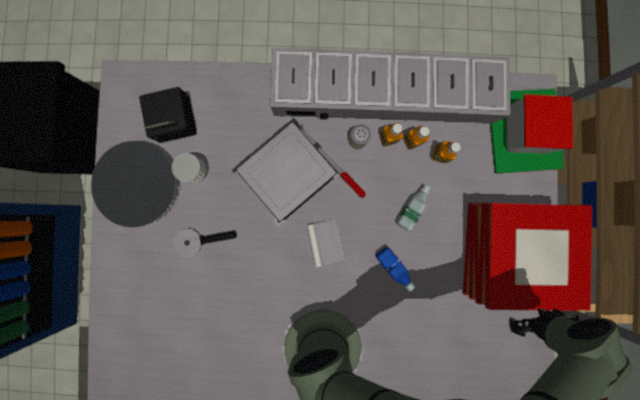

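View pics/wrist0.png

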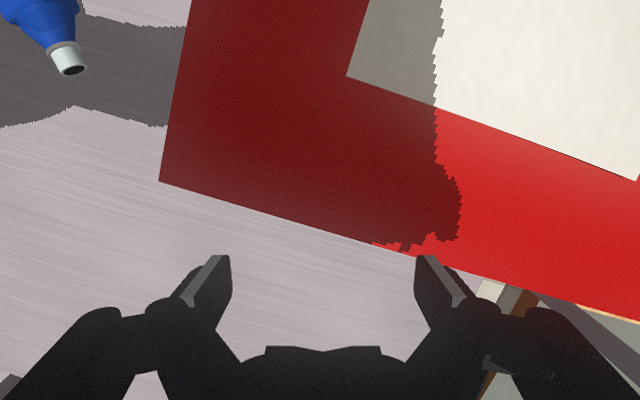

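The top view shows the bin lid centred near (287,171), with the lever along its upper-right side and the red grip near (353,184). The empty bottle is at (413,207) with its neck toward (426,188). The blue look-alike is at (395,268). In the scene view the bin is at (300,230), the red grip at (294,168) and the bottle at (300,170), behind the grip. Next I'll measure these.

```bash
cat > h.py <<'E'
import numpy as np, cv2
from scipy.spatial.transform import Rotation as R
from workcell import monitor, cams, bot
def rot(a): return R.from_euler('xyz',a).as_matrix()
def ray(c,uv):
    m=c['mtx']; d=np.array([(uv[0]-m[0,2])/m[0,0],(uv[1]-m[1,2])/m[1,1]])
    x=d.copy()
    for _ in range(20): x=d/(1+c['k1']*(x@x))
    v=rot(c['attitude'])@np.array([x[0],x[1],1]); return np.array(c['origin']),v
def onz(c,uv,z):
    o,v=ray(c,uv); return o+v*(z-o[2])/v[2]
def tri(c1,u1,c2,u2):
    o1,v1=ray(c1,u1);o2,v2=ray(c2,u2)
    t=np.linalg.lstsq(np.c_[v1,-v2],o2-o1,rcond=None)[0]
    a=o1+t[0]*v1;b=o2+t[1]*v2; return (a+b)/2,np.linalg.norm(a-b)
def proj(c,p):
    q=rot(c['attitude']).T@(np.array(p)-c['origin']); x=q[:2]/q[2]; x=x*(1+c['k1']*(x@x))
    return c['mtx'][:2,:2]@x+c['mtx'][:2,2]
def big(mask):
    n,l,s,ce=cv2.connectedComponentsWithStats(mask.astype(np.uint8)); i=1+np.argmax(s[1:,4]); return l==i,s[i],ce[i]
E
python3 - <<'E'
from h import *
T=cams.get_calibration('top')
im=cv2.imread('pics/top0.png'); hsv=cv2.cvtColor(im,cv2.COLOR_BGR2HSV)
H,S,V=[hsv[...,i].astype(int) for i in range(3)]
red=((H<8)|(H>172))&(S>120)&(V>80); red[:, :330]=0; red[:,375:]=0; red[:165]=0;red[205:]=0
m,s,ce=big(red); 
r=cv2.minAreaRect(np.argwhere(m)[:,::-1].astype(np.float32)); print('red',s,ce,r)
bx=cv2.boxPoints(r); print([onz(T,p,.235)for p in bx], onz(T,ce,.23))
g=(H>40)&(H<90)&(S>40); g[:, :390]=0; g[:,440:]=0; g[:180]=0; g[235:]=0
m,s,ce=big(g); r=cv2.minAreaRect(np.argwhere(m)[:,::-1].astype(np.float32)); print('green',s,ce,r)
cv2.imwrite('pics/zb.png',cv2.resize(im[170:300,350:480],None,fx=4,fy=4,interpolation=cv2.INTER_CUBIC))
cv2.imwrite('pics/zl.png',cv2.resize(im[110:230,225:375],None,fx=5,fy=5,interpolation=cv2.INTER_CUBIC))
sc=cv2.imread('pics/scene0.png')
cv2.imwrite('pics/zs.png',cv2.resize(sc[140:300,230:380],None,fx=3.7,fy=3.7,interpolation=cv2.INTER_CUBIC))
E
```

```text
red [341 172  24  26 197] [352.6751269  184.22335025] ((353.0000305175781, 184.50001525878906), (31.819805145263672, 6.363960266113281), 45.0)
[array([ 0.59063517, -0.02929289,  0.235     ]), array([ 0.60452155, -0.04236338,  0.235     ]), array([ 0.5393561, -0.111284 ,  0.235    ]), array([ 0.525537  , -0.09818035,  0.235     ])] [ 0.566149   -0.06977631  0.23      ]
green [400 206  21  17 188] [410.28723404 213.90425532] ((410.3676452636719, 213.7205810546875), (18.178850173950195, 11.147406578063965), 30.963754653930664)
```

View pics/zb.png

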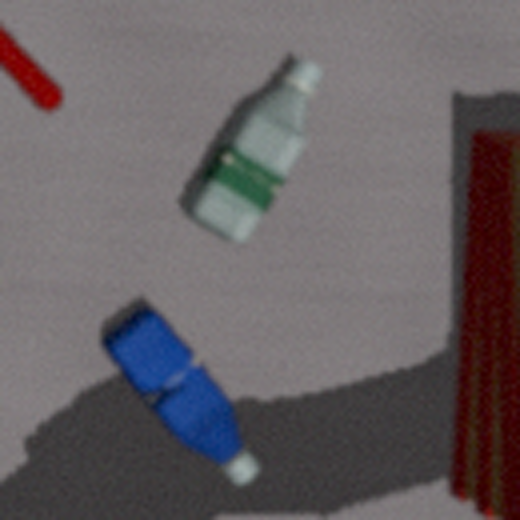

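View pics/zl.png

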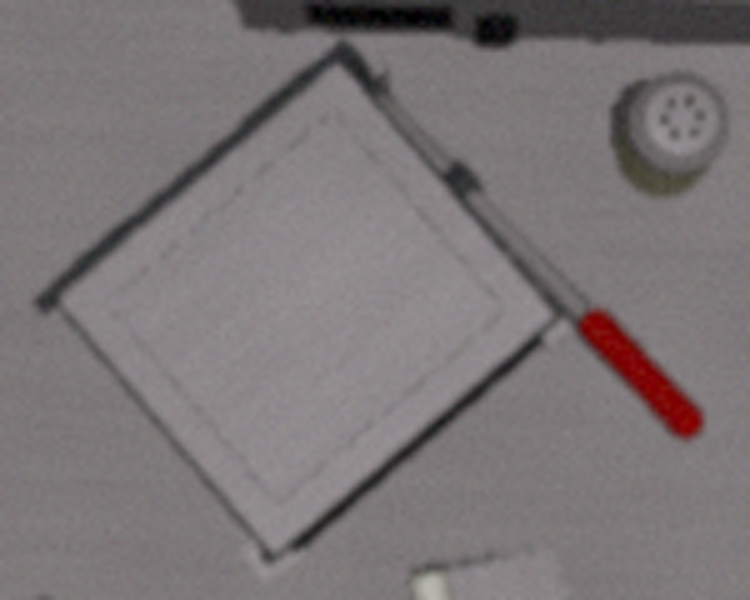

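View pics/zs.png

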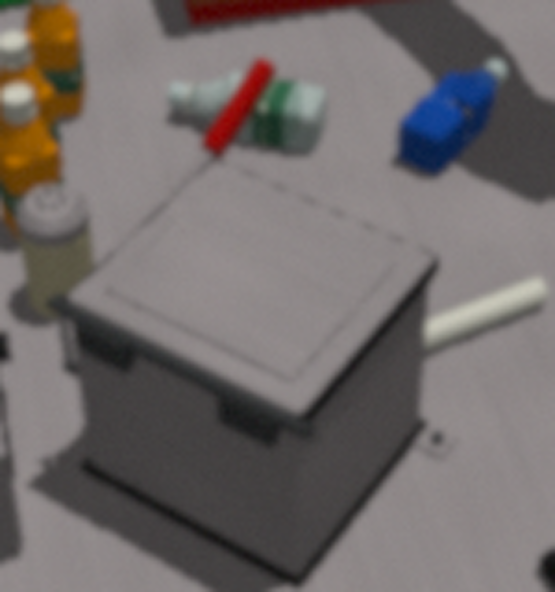

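```bash
cat >> h.py <<'E'
def bz(psi): return np.array([np.cos(psi),np.sin(psi),0.])
def Rtool(yv,zv):
    # y = pointing direction of fingers, z approx
    y=yv/np.linalg.norm(yv); z=zv-y*(zv@y); z/=np.linalg.norm(z); return np.c_[np.cross(y,z),y,z]
def delta(P,Rm,s=None):
    s=s or monitor.observe(); R0=rot(s['tool_rot'])
    return np.round(R.from_matrix(R0.T@Rm).as_rotvec(),3), np.round(1000*R0.T@(np.array(P)-s['position']),1)
E
python3 - <<'E'
from h import *
T=cams.get_calibration('top');S=cams.get_calibration('scene')
zl=lambda p:(p[0]/5+225-.4,p[1]/5+110-.4); zb=lambda p:(p[0]/4+350-.375,p[1]/4+170-.375); zs=lambda p:(p[0]/3.7+230-.4,p[1]/3.7+140-.4)
FR,RR,RL,FL=[onz(T,zl(p),.216) for p in [(562,317),(350,50),(55,300),(270,555)]]
for n,p in zip(['FR','RR','RL','FL'],[FR,RR,RL,FL]):print(n,p)
print('sides',[np.linalg.norm(a-b) for a,b in [(FR,RR),(RL,FL),(FR,FL),(RR,RL)]])
x=(RR+RL-FR-FL); y=(FL+RL-FR-RR); print('yaw x,y',np.degrees(np.arctan2(x[1],x[0])),np.degrees(np.arctan2(y[1],y[0]))-90,'centre',(FR+RR+RL+FL)/4)
# triangulated grip ends
print('grip hi end',tri(T,zl((685,425)),S,zs((262,66))),'lo end',tri(T,zl((597,322)),S,zs((218,146))))
b0=onz(T,zb((221,228)),.05); b1=onz(T,zb((309,68)),.035); print('bottle',b0,b1,np.linalg.norm((b1-b0)[:2]),np.degrees(np.arctan2(*(b1-b0)[1::-1])))
print('neck tri',tri(T,zb((309,68)),S,zs((172,93))))
E
```

```text
FR [ 0.59980579 -0.02267403  0.216     ]
RR [0.75944274 0.11114091 0.216     ]
RL [0.60091635 0.28506364 0.216     ]
FL [0.45058197 0.14930347 0.216     ]
sides [np.float64(0.2083036100550929), np.float64(0.20256171372492937), np.float64(0.22769280249901), np.float64(0.23532898241770747)]
yaw x,y 41.0127511837405 41.65974707218362 centre [0.60268671 0.1307085  0.216     ]
grip hi end (array([ 0.53765159, -0.09580954,  0.24960689]), np.float64(0.005666213450427747)) lo end (array([ 0.5960701 , -0.04382256,  0.2104438 ]), np.float64(0.003950551934773502))
bottle [ 0.43852972 -0.27131789  0.05      ] [ 0.5802379  -0.34965824  0.035     ] 0.1619210308666911 -28.93507485768331
neck tri (array([ 0.58224582, -0.35072135,  0.03337796]), np.float64(0.0039179347771511434))
```

Checks agree. The lid sides come out at 203–208 and 228–235 mm (nominal 206 and 226). The grip predicted from the bin pose is (0.565, -0.071), and directly measured it is (0.566, -0.070). Next I'll compute a pose above the grip.

```bash
cat >> h.py <<'E'
O=np.array([.605,.133,0]);PSI=np.radians(41.3);BX=bz(PSI);BY=bz(PSI+np.pi/2);Z=np.array([0,0,1.])
def lev(a,r=.191):  # point on the lever axis at lever angle a
    e=np.radians(23)-a; return O-.127*BY-BX*r*np.cos(e)+Z*(.155+r*np.sin(e))
def Rlean(L):
    L=np.radians(L); return Rtool(BX*np.sin(L)-Z*np.cos(L),BX)
def tcp(a,L,back=0.,r=.191):
    Rm=Rlean(L); return lev(a,r)+Rm[:,1]*(.008-back),Rm
E
python3 - <<'E'
from h import *
s=monitor.observe()
R0=rot(s['tool_rot']); print(R0.round(2))
print('up',delta(s['position']+[0,0,.12],R0))
P,Rm=tcp(0,12,.10); print(P,delta(P,Rm))
E
```

```text
[[ 0.3  -0.    0.95]
 [-0.95  0.    0.3 ]
 [-0.   -1.   -0.  ]]
up (array([0., 0., 0.]), array([-1.0e-01, -1.2e+02, -0.0e+00]))
[ 0.54236555 -0.09107411  0.31961922] (array([ 0.206, -0.416,  0.043]), array([-375.7,  -77.5,  490.3]))
```

send_rows(series="0 0 0 0 -60 0 1; 0 0 0 0 -110 0 1; 0.1 -0.2 0.02 -100 -130 130 1; 0.15 -0.3 0.03 -200 -130 260 1; 0.206 -0.416 0.043 -300 -120 390 1; 0.206 -0.416 0.043 -375.7 -100 490.3 1; 0.206 -0.416 0.043 -375.7 -77.5 490.3 1; 0.206 -0.416 0.043 -375.7 -77.5 490.3 1; 0.206 -0.416 0.043 -375.7 -77.5 490.3 1; 0.206 -0.416 0.043 -375.7 -77.5 490.3 1; 0.206 -0.416 0.043 -375.7 -77.5 490.3 1; 0.206 -0.416 0.043 -375.7 -77.5 490.3 1; 0.206 -0.416 0.043 -375.7 -77.5 490.3 1; 0.206 -0.416 0.043 -375.7 -77.5 490.3 1; 0.206 -0.416 0.043 -375.7 -77.5 490.3 1; 0.206 -0.416 0.043 -375.7 -77.5 490.3 1; 0.206 -0.416 0.043 -375.7 -77.5 490.3 1; 0.206 -0.416 0.043 -375.7 -77.5 490.3 1; 0.206 -0.416 0.043 -375.7 -77.5 490.3 1; 0.206 -0.416 0.043 -375.7 -77.5 490.3 1", force=30)

```text
clock: 1.82
position: [0.5421, -0.0916, 0.3195]
tool_rot: [-1.363, -0.0, -0.85]
force: [0.1, -0.9, 0.1]
grip_width: 0.0853
```

```bash
python3 - <<'E'
from h import *
s=monitor.observe(); print(s['clock'],s['position'],s['qpos'].round(2))
W=cams.get_calibration('wrist'); im=cams.grab_frame('wrist')[:,:,::-1].copy()
P,Rm=tcp(0,12,.1); print(delta(P,Rm))
for a in (.1385,.179,.2315): print(proj(W,lev(0,a)))
cv2.imwrite('pics/w1.png',im)
hsv=cv2.cvtColor(im,cv2.COLOR_BGR2HSV);H,S_,V=[hsv[...,i].astype(int) for i in range(3)]
m,st,ce=big(((H<8)|(H>172))&(S_>120)&(V>60)); print(st,ce,cv2.minAreaRect(np.argwhere(m)[:,::-1].astype(np.float32)))
P,Rm=tcp(0,12,0); print(delta(P,Rm))
E
```

```text
1.8167 [ 0.54209783 -0.09159229  0.31950794] [ 0.51  0.29 -0.45  1.79 -0.03  0.94 -0.75]
(array([ 0.001, -0.001,  0.001]), array([-0.6,  0.2,  1. ]))
[322.19527147 151.09526603]
[322.13421598 197.85202019]
[322.0460358  266.67980889]
[ 309  132   30  132 3648] [322.78152412 198.46573465] ((323.5, 197.5), (131.0, 29.0), 90.0)
(array([ 0.001, -0.001,  0.001]), array([ -0.7, 100.2,   1.1]))
```

View pics/w1.png

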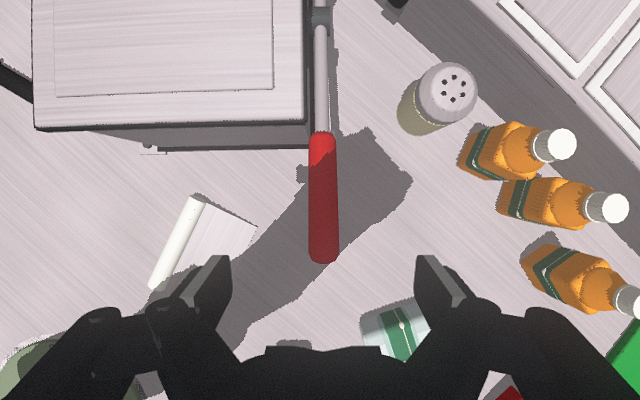

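The wrist view shows the red grip centred at (323,198), running straight up the image between the fingers. The prediction was (322,198). I'll descend and pinch.

send_rows(series="0 0 0 0 30 0 1; 0 0 0 0 60 0 1; 0 0 0 -0.5 80 1 1; 0 0 0 -0.5 95 1 1; 0 0 0 -0.5 100 1 1; 0 0 0 -0.5 100 1 0.5; 0 0 0 -0.5 100 1 0.2; 0 0 0 -0.5 100 1 0.1; 0 0 0 -0.5 100 1 0; 0 0 0 -0.5 100 1 0; 0 0 0 -0.5 100 1 0; 0 0 0 -0.5 100 1 0; 0 0 0 -0.5 100 1 0; 0 0 0 -0.5 100 1 0", force=40)

```text
clock: 3.03
position: [0.5588, -0.0773, 0.2228]
tool_rot: [-1.362, -0.002, -0.85]
force: [1.2, -4.7, 6.1]
grip_width: 0.0215
```

```bash
python3 - <<'E'
from h import *
s=monitor.observe(); print(s['clock'],s['position'],s['grip_width'],s['force'])
for i,f in enumerate(np.linspace(0,1,9)): 
    P,Rm=tcp(.49*f,12+24*f); print(*delta(P,Rm,s))
E
```

```text
3.0333 [ 0.5588318  -0.07728595  0.22279287] 0.021509210310845864 [ 1.22428457 -4.65891845  6.05003887]
[0.    0.    0.002] [-0.5  0.8 -0.9]
[0.053 0.    0.002] [-0.5 10.6 -6.9]
[0.105 0.    0.002] [ -0.6  20.7 -12.2]
[0.157 0.    0.002] [ -0.6  31.2 -17. ]
[0.21  0.001 0.002] [ -0.6  41.9 -21.1]
[0.262 0.001 0.002] [ -0.6  52.8 -24.5]
[0.314 0.001 0.002] [ -0.7  64.  -27.3]
[0.367 0.001 0.002] [ -0.7  75.3 -29.4]
[0.419 0.001 0.002] [ -0.7  86.7 -30.7]
```

send_rows(series="0.027 0 0 0 5.5 -4 0; 0.053 0 0 0 10.6 -6.9 0; 0.08 0 0 0 15.7 -9.5 0; 0.105 0 0 0 20.7 -12.2 0; 0.13 0 0 0 26 -14.6 0; 0.157 0 0 0 31.2 -17 0; 0.183 0 0 0 36.6 -19.1 0; 0.21 0 0 0 41.9 -21.1 0; 0.236 0 0 0 47.4 -22.8 0; 0.262 0 0 0 52.8 -24.5 0; 0.288 0 0 0 58.4 -26 0; 0.314 0 0 0 64 -27.3 0; 0.34 0 0 0 69.6 -28.4 0; 0.367 0 0 0 75.3 -29.4 0; 0.393 0 0 0 81 -30.1 0; 0.41 0 0 0 85 -30.5 0; 0.41 0 0 0 85 -30.5 0; 0.41 0 0 0 85 -30.5 0")

```text
clock: 4.53
position: [0.5501, -0.0853, 0.1335]
tool_rot: [-0.95, -0.002, -0.85]
force: [-1.7, -4.2, 11.2]
grip_width: 0.0218
```

```bash
python3 - <<'E'
from h import *
s=monitor.observe(); print(s['clock'],s['position'],s['grip_width'],s['force'])
p=s['position']-rot(s['tool_rot'])[:,1]*.008-O; print('bin frame grasp',p@BX,p@BY,p[2],'lever angle',np.radians(23)-np.arctan2(p[2]-.155,-p@BX))
cv2.imwrite('pics/s2.png',cams.grab_frame('scene')[:,:,::-1])
E
```

```text
4.5333 [ 0.55013589 -0.08529051  0.13346166] 0.021753860183939818 [-1.72729108 -4.23738075 11.16015964]
bin frame grasp -0.18993981196759288 -0.12776710430415925 0.13997124407613276 lever angle 0.4803850055399204
```

View pics/s2.png

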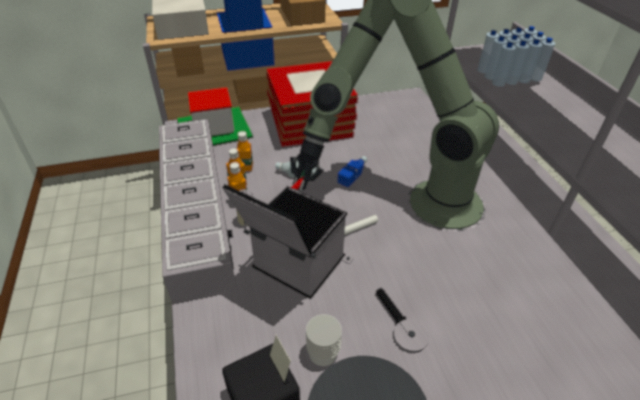

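The scene view shows the lid open and leaning back at (270,215), with the lever held down at (298,185). The lever angle from the pose is about 0.48. I'll release it and back off.

send_rows(series="0 0 0 0 0 0 0.5; 0 0 0 0 0 0 1; 0 0 0 0 0 0 1; 0 0 0 0 0 0 1; 0 0 0 0 0 0 1; 0 0 0 0 -25 0 1; 0 0 0 0 -60 0 1; 0 0 0 0 -100 0 1; 0 0 0 0 -140 0 1; 0 0 0 0 -140 0 1")

```text
clock: 5.42
position: [0.487, -0.1434, 0.2503]
tool_rot: [-0.953, -0.005, -0.857]
force: [1.8, 0.2, 0.8]
grip_width: 0.0852
```

```bash
python3 - <<'E'
from h import *
s=monitor.observe(); print(s['clock'],s['position'],s['grip_width'],s['force'],s['qpos'].round(2))
im=cams.grab_frame('scene')[:,:,::-1]
cv2.imwrite('pics/s3.png',cv2.resize(im[140:300,200:400],None,fx=3,fy=3))
u=bz(np.radians(-29)); B=np.array([.507,-.309,0])
print(delta(B-.015*u+.2*Z,Rtool(-Z,u)))
E
```

```text
5.4167 [ 0.48702934 -0.14338196  0.25030067] 0.085211469004978 [1.78900265 0.15360284 0.83661355] [ 1.34  0.48 -1.07  2.09 -0.26  0.52 -0.25]
(array([-0.541,  1.181, -0.373]), array([ 124.6,  -18.2, -110.1]))
```

View pics/s3.png

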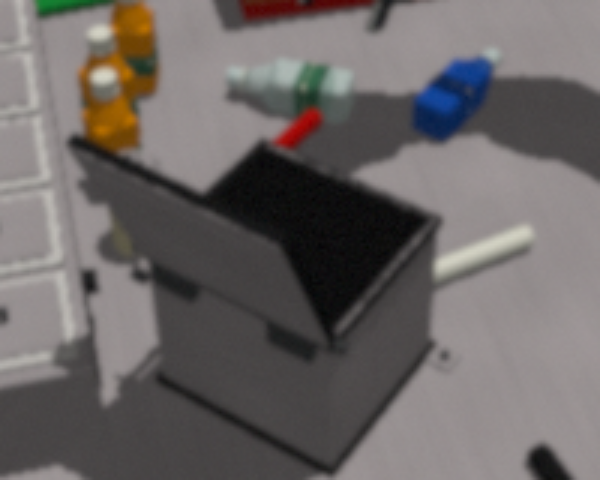

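The zoomed view shows the lid leaning back past upright and staying there, and the lever's red grip down at (298,130). Next, a look from above the bottle.

send_rows(series="-0.1 0.22 -0.07 20 -20 -20 1; -0.2 0.44 -0.14 50 -20 -50 1; -0.3 0.66 -0.21 90 -20 -80 1; -0.4 0.9 -0.28 124.6 -18.2 -110.1 1; -0.541 1.181 -0.373 124.6 -18.2 -110.1 1; -0.541 1.181 -0.373 124.6 -18.2 -110.1 1; -0.541 1.181 -0.373 124.6 -18.2 -110.1 1; -0.541 1.181 -0.373 124.6 -18.2 -110.1 1; -0.541 1.181 -0.373 124.6 -18.2 -110.1 1; -0.541 1.181 -0.373 124.6 -18.2 -110.1 1; -0.541 1.181 -0.373 124.6 -18.2 -110.1 1; -0.541 1.181 -0.373 124.6 -18.2 -110.1 1; -0.541 1.181 -0.373 124.6 -18.2 -110.1 1; -0.541 1.181 -0.373 124.6 -18.2 -110.1 1; -0.541 1.181 -0.373 124.6 -18.2 -110.1 1; -0.541 1.181 -0.373 124.6 -18.2 -110.1 1")

```text
clock: 6.8
position: [0.4947, -0.2985, 0.1977]
tool_rot: [-1.574, 0.003, -2.07]
force: [-1.0, -0.1, 0.0]
grip_width: 0.0857
```

```bash
python3 - <<'E'
from h import *
s=monitor.observe(); print(s['clock'],s['position'],s['tool_rot'],s['qpos'].round(2))
W=cams.get_calibration('wrist'); im=cams.grab_frame('wrist')[:,:,::-1]
cv2.imwrite('pics/w4.png',im)
u=bz(np.radians(-29)); B=np.array([.507,-.309,0])
for x,z in [(-.085,.056),(.027,.056),(.085,.028)]: print(proj(W,B+u*x+Z*z))
E
```

```text
6.8 [ 0.4946773  -0.29849111  0.19766902] [-1.57356836  0.00259996 -2.06995495] [ 0.53  0.5  -0.13  1.77  0.08  0.88 -1.7 ]
[326.84994604 264.12719184]
[328.28032749 147.95304922]
[328.58656185  81.01605236]
```

View pics/w4.png

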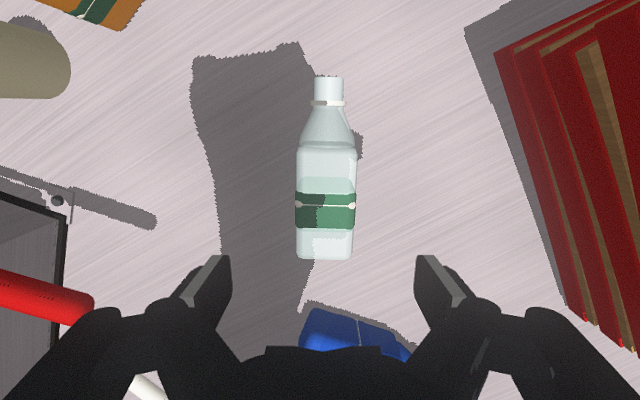

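The bottle lies straight between the jaws: base at (325,259), neck end at (328,76). That is about 5 px from the prediction, roughly 4 mm toward the neck. The blue bottle at (350,330) sits behind the hand, so I need to check that the fingers clear it.

```bash
python3 - <<'E'
from h import *
s=monitor.observe()
W=cams.get_calibration('wrist');T=cams.get_calibration('top')
u=bz(np.radians(-29)); n=bz(np.radians(61)); B=np.array([.507,-.309,0])+.004*u
print('meas base',onz(W,(325,259),.056),'neck',onz(W,(328,76),.028))
G=B-.015*u
for p in [(305,310),(312,306),(415,350)]:
    q=onz(W,p,.05)-G; print('blue rel grasp along/lat',q@u,q@n)
print(delta(G+.021*Z,Rtool(-Z,u)))
E
```

```text
meas base [ 0.43839466 -0.26882955  0.056     ] neck [ 0.58546868 -0.35188595  0.028     ]
blue rel grasp along/lat -0.13062912969146728 0.022258733521104905
blue rel grasp along/lat -0.1256586514170686 0.014892547040572138
blue rel grasp along/lat -0.18214661242367927 -0.09887807337799287
(array([ 0.003,  0.006, -0.003]), array([  3.7, 176.7,   5.3]))
```

Measured bottle length is 169 mm (nominal 170), and the blue one is over 120 mm clear. I'll descend and grip gently.

send_rows(series="0 0 0 3.7 40 5 1; 0 0 0 3.7 80 5 1; 0 0 0 3.7 120 5 1; 0 0 0 3.7 150 5 1; 0 0 0 3.7 167 5 1; 0 0 0 3.7 176 5 1; 0 0 0 3.7 176 5 1; 0 0 0 3.7 176 5 0.6; 0 0 0 3.7 176 5 0.4; 0 0 0 3.7 176 5 0.4; 0 0 0 3.7 176 5 0.4; 0 0 0 3.7 176 5 0.3; 0 0 0 3.7 176 5 0.3; 0 0 0 3.7 176 5 0.3; 0 0 0 3.7 160 5 0.3; 0 0 0 3.7 125 5 0.3; 0 0 0 3.7 85 5 0.3; 0 0 0 3.7 45 5 0.3; 0 0 0 3.7 5 5 0.3; 0 0 0 3.7 -30 5 0.3", force=25)

```text
clock: 8.52
position: [0.498, -0.3039, 0.2319]
tool_rot: [-1.571, 0.002, -2.07]
force: [-0.1, -0.3, 0.2]
grip_width: 0.0563
```

```bash
python3 - <<'E'
from h import *
s=monitor.observe(); print(s['clock'],s['position'],s['grip_width'],s['force'])
cv2.imwrite('pics/w5.png',cams.grab_frame('wrist')[:,:,::-1])
# mouth centre: bottle centre = grasp + .015*z
Rm=Rtool(-Z,BY)
for z in (.36,.185): print(delta(O+BX*-.005-BY*.015+z*Z,Rm,s))
E
```

```text
8.5167 [ 0.49802968 -0.30390061  0.23189584] 0.0563028995262774 [-0.11337032 -0.34627814  0.23575618]
(array([-3.000e-03, -2.791e+00, -1.000e-03]), array([-425.2, -127.2, -103. ]))
(array([-3.000e-03, -2.791e+00, -1.000e-03]), array([-424.8,   47.8, -103. ]))
```

View pics/w5.png

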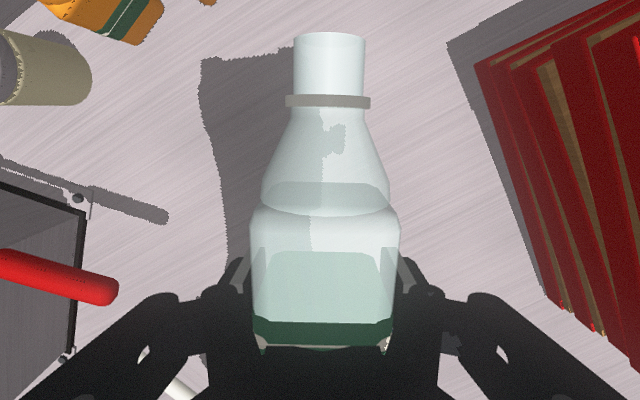

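The bottle is held between the pads (56 mm opening), with the neck forward at (330,65). I'll lift it and turn toward the bin, staging in front of the mouth first.

send_rows(series="0 -0.12 0 0 -35 0 0.3; 0 -0.24 0 -10 -70 -5 0.3; 0 -0.36 0 -30 -100 -15 0.3; 0 -0.48 0 -50 -127 -25 0.3; 0 -0.6 0 -75 -127 -40 0.3; 0 -0.72 0 -100 -127 -53 0.3; 0 -0.84 0 -125 -127 -66 0.3; 0 -0.96 0 -150 -127 -80 0.3; 0 -1.08 0 -175 -127 -93 0.3; 0 -1.2 0 -200 -127 -106 0.3; 0 -1.32 0 -225 -127 -120 0.3; 0 -1.44 0 -250 -127 -133 0.3; 0 -1.56 0 -270 -127 -143 0.3; 0 -1.68 0 -289 -127 -153 0.3; 0 -1.8 0 -289 -127 -153 0.3; 0 -1.92 0 -289 -127 -153 0.3; 0 -2.04 0 -289 -127 -153 0.3; 0 -2.16 0 -289 -127 -153 0.3; 0 -2.28 0 -289 -127 -153 0.3; 0 -2.4 0 -289 -127 -153 0.3")

```text
clock: 10.23
position: [0.5021, 0.0227, 0.3568]
tool_rot: [-1.568, -0.001, 0.336]
force: [0.9, -0.1, 0.1]
grip_width: 0.0558
```

```bash
python3 - <<'E'
from h import *
s=monitor.observe(); print(s['clock'],s['position'],s['tool_rot'],s['grip_width'],s['force'],s['qpos'].round(2))
Rm=Rtool(-Z,BY)
for z in (.36,.185): print(delta(O+BX*-.005-BY*.015+z*Z,Rm,s))
E
```

```text
10.2333 [0.50214391 0.02273394 0.35680003] [-1.56839854e+00 -6.64347558e-04  3.35584034e-01] 0.05584497252049598 [ 0.87196787 -0.1405392   0.05184871] [ 0.42  0.28 -0.73  1.73  0.19  1.21 -0.02]
(array([-0.002, -0.385,  0.001]), array([134.4,  -3. ,  54.5]))
(array([-0.002, -0.385,  0.001]), array([134.3, 172. ,  54.1]))
```

send_rows(series="0 -0.12 0 20 -3 8 0.3; 0 -0.24 0 50 -3 20 0.3; 0 -0.385 0 85 -3 34 0.3; 0 -0.385 0 115 -3 46 0.3; 0 -0.385 0 134 -3 54 0.3; 0 -0.385 0 134 -3 54 0.3; 0 -0.385 0 134 0 54 0.3; 0 -0.385 0 134 10 54 0.3")

```text
clock: 10.9
position: [0.6116, 0.1172, 0.3472]
tool_rot: [-1.569, -0.003, 0.714]
force: [1.4, -0.2, -0.6]
grip_width: 0.0562
```

```bash
python3 - <<'E'
from h import *
s=monitor.observe(); print(s['clock'],s['position'],s['grip_width'],s['force'])
p=s['position']-O; print(p@BX,p@BY)
print(delta(O+BX*-.005-BY*.015+.185*Z,Rtool(-Z,BY),s))
for n in('scene','top','wrist'):cv2.imwrite(f'pics/{n}6.png',cams.grab_frame(n)[:,:,::-1])
a=cv2.imread('pics/top6.png')[80:250,200:420];b=cv2.imread('pics/scene6.png')[120:290,200:420]
cv2.imwrite('pics/j6.png',cv2.resize(np.vstack([a,b]),None,fx=1.7,fy=1.7))
E
```

```text
10.9 [0.6116029  0.11716211 0.34722744] 0.05622291151430141 [ 1.36107807 -0.1971919  -0.64786549]
-0.005492512055528157 -0.01625636465205444
(array([-0.002, -0.006,  0.003]), array([  0. , 162.2,   1. ]))
```

View pics/j6.png

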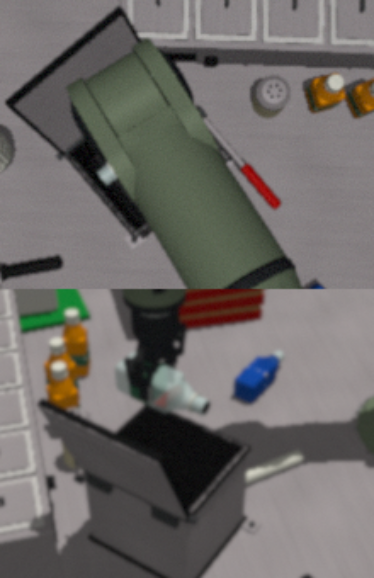

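View pics/wrist6.png

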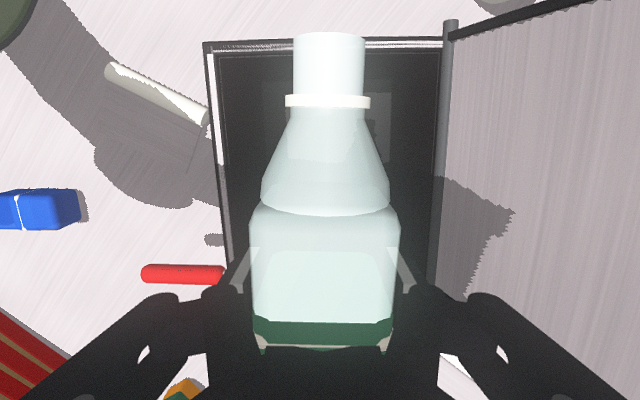

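The wrist view shows the bottle centred over the dark mouth, with mouth edges near x=213 and x=440. The lid is to the right and the lever down at (185,273). The top view shows the forearm clear of the leaning lid by more than 50 mm. I'll lower and release.

send_rows(series="0 0 0 0 25 0 0.3; 0 0 0 0 50 0 0.3; 0 0 0 0 75 0 0.3; 0 0 0 0 100 0 0.3; 0 0 0 0 125 0 0.3; 0 0 0 0 140 0 0.3; 0 0 0 0 145 0 0.3; 0 0 0 0 145 0 0.3; 0 0 0 0 145 0 0.8; 0 0 0 0 145 0 1; 0 0 0 0 145 0 1; 0 0 0 0 145 0 1; 0 0 0 0 145 0 1; 0 0 0 0 145 0 1; 0 0 0 0 120 0 1; 0 0 0 0 90 0 1; 0 0 0 0 55 0 1; 0 0 0 0 20 0 1; 0 0 0 0 -15 0 1; 0 0 0 0 -15 0 1")

```text
clock: 12.72
position: [0.613, 0.1184, 0.3678]
tool_rot: [-1.571, -0.008, 0.715]
force: [0.5, 0.5, 0.5]
grip_width: 0.0855
```

```bash
python3 - <<'E'
from h import *
s=monitor.observe(); print(s['clock'],s['position'],s['grip_width'],s['force'])
cv2.imwrite('pics/w7.png',cams.grab_frame('wrist')[:,:,::-1])
b=cams.grab_frame('scene')[:,:,::-1][120:290,200:420]
cv2.imwrite('pics/s7.png',cv2.resize(b,None,fx=3,fy=3))
E
```

```text
12.7167 [0.61299597 0.11835779 0.36779717] 0.08552555195215361 [0.53009535 0.52071648 0.47900142]
```

View pics/w7.png

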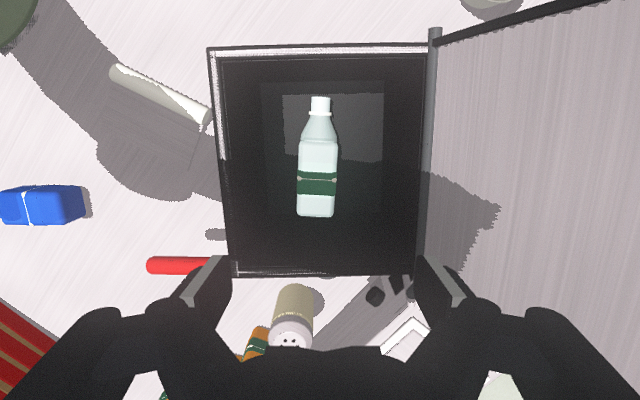

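View pics/s7.png

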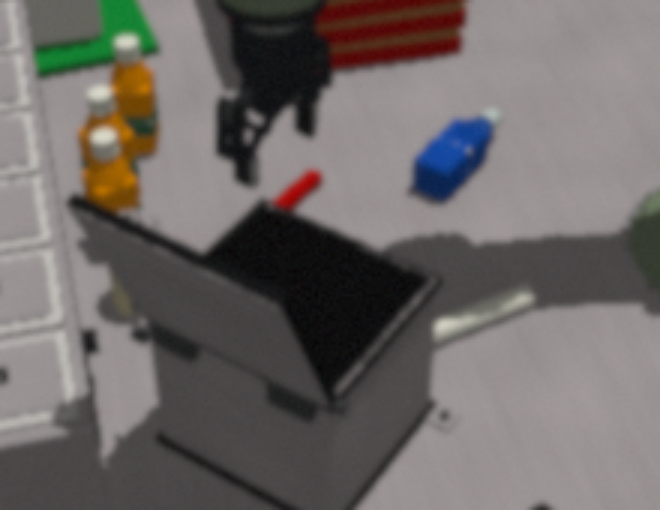

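The wrist view shows the bottle lying flat on the bin floor at (317,160), and the lid is still open. I'll go back to the lever.

```bash
python3 - <<'E'
from h import *
s=monitor.observe(); print(s['qpos'].round(2))
print('stage',delta(O-BX*.2-BY*.08+.37*Z,Rtool(-Z,BY),s))
P,Rm=tcp(.475,36,.12);print(P,delta(P,Rm,s))
E
```

```text
[ 0.21  0.51 -0.77  1.42  0.36  1.35  0.14]
stage (array([-0.002, -0.006,  0.003]), array([-194.5,   -8.5,  -64.9]))
[ 0.49625978 -0.13157902  0.23156989] (array([ 0.489,  1.508, -0.49 ]), array([-250.9,  129.7, -112.6]))
```

send_rows(series="0 0 0 -40 -8 -13 1; 0 0 0 -80 -8 -26 1; 0.05 0.15 -0.05 -120 -8 -40 1; 0.1 0.3 -0.1 -160 -8 -53 1; 0.14 0.43 -0.14 -195 -8 -65 1; 0.18 0.55 -0.18 -215 0 -80 1; 0.22 0.67 -0.22 -235 20 -95 1; 0.26 0.8 -0.26 -250.9 40 -112.6 1; 0.3 0.92 -0.3 -250.9 60 -112.6 1; 0.34 1.04 -0.34 -250.9 80 -112.6 1; 0.38 1.17 -0.38 -250.9 100 -112.6 1; 0.42 1.3 -0.42 -250.9 120 -112.6 1; 0.46 1.42 -0.46 -250.9 129.7 -112.6 1; 0.489 1.508 -0.49 -250.9 129.7 -112.6 1; 0.489 1.508 -0.49 -250.9 129.7 -112.6 1; 0.489 1.508 -0.49 -250.9 129.7 -112.6 1; 0.489 1.508 -0.49 -250.9 129.7 -112.6 1")

```text
clock: 14.23
position: [0.4942, -0.1318, 0.2293]
tool_rot: [-0.945, 0.004, -0.853]
force: [0.4, 0.6, 0.5]
grip_width: 0.0854
```

```bash
python3 - <<'E'
from h import *
s=monitor.observe(); print(s['clock'],s['position'],s['grip_width'],s['force'])
W=cams.get_calibration('wrist');im=cams.grab_frame('wrist')[:,:,::-1]
for a in (.1385,.179,.2315): print(proj(W,lev(.47,a)))
cv2.imwrite('pics/w8.png',im)
P,Rm=tcp(.47,36,0);print(P,delta(P,Rm,s))
E
```

```text
14.2333 [ 0.4942495  -0.13181113  0.22934546] 0.08541795357401527 [0.43824161 0.5973601  0.50199211]
[323.81606131 144.39646104]
[324.03395705 189.12419023]
[324.34079653 253.36144761]
[ 0.54919867 -0.08507107  0.13544044] (array([ 0.002, -0.005, -0.002]), array([  1.3, 118.4,   3.4]))
```

View pics/w8.png

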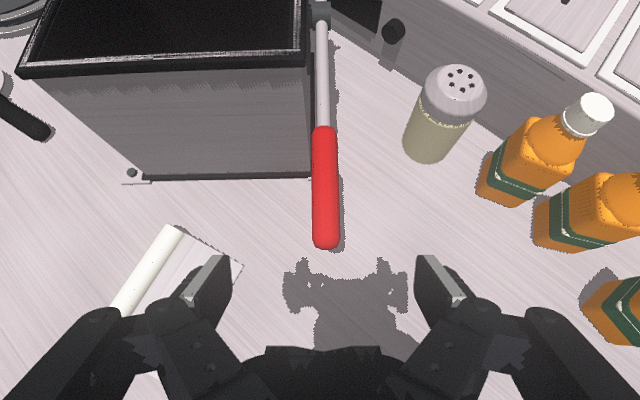

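The wrist view shows the red grip centred at (325,187). The prediction was (324,189). I'll advance and pinch.

send_rows(series="0 0 0 0 30 0 1; 0 0 0 1 60 2 1; 0 0 0 1 90 3 1; 0 0 0 1 110 3 1; 0 0 0 1 118 3 1; 0 0 0 1 118 3 1; 0 0 0 1 118 3 0.4; 0 0 0 1 118 3 0.2; 0 0 0 1 118 3 0; 0 0 0 1 118 3 0; 0 0 0 1 118 3 0; 0 0 0 1 118 3 0; 0 0 0 1 118 3 0; 0 0 0 1 118 3 0", force=40)

```text
clock: 15.45
position: [0.5498, -0.0856, 0.1373]
tool_rot: [-0.944, 0.0, -0.85]
force: [-9.4, -4.9, 12.7]
grip_width: 0.0216
```

```bash
python3 - <<'E'
from h import *
s=monitor.observe(); print(s['clock'],s['position'],s['grip_width'],s['force'])
for i,f in enumerate(np.linspace(0,1,11)): 
    P,Rm=tcp(.47*(1-f),36-24*f); print(*delta(P,Rm,s))
E
```

```text
15.45 [ 0.54983788 -0.08555119  0.13730586] 0.02158059299303352 [-9.423495   -4.85342639 12.72302587]
[ 0.002 -0.    -0.   ] [-0.8  1.4 -1.2]
[-0.04 -0.   -0.  ] [-0.8 -6.1  3.4]
[-0.082  0.    -0.   ] [ -0.8 -13.4   8.3]
[-0.124  0.    -0.   ] [ -0.8 -20.4  13.6]
[-0.166  0.    -0.   ] [ -0.8 -27.2  19.2]
[-0.208  0.    -0.   ] [ -0.8 -33.7  25.1]
[-0.249  0.    -0.   ] [ -0.8 -39.9  31.3]
[-0.291  0.    -0.   ] [ -0.8 -45.9  37.8]
[-0.333  0.    -0.   ] [ -0.8 -51.5  44.6]
[-0.375  0.    -0.   ] [ -0.8 -56.7  51.6]
[-0.417  0.    -0.   ] [ -0.8 -61.7  58.9]
```

send_rows(series="-0.02 0 0 0 -2.5 1.2 0; -0.04 0 0 0 -6.1 3.4 0; -0.06 0 0 0 -9.8 5.8 0; -0.082 0 0 0 -13.4 8.3 0; -0.103 0 0 0 -17 11 0; -0.124 0 0 0 -20.4 13.6 0; -0.145 0 0 0 -23.8 16.4 0; -0.166 0 0 0 -27.2 19.2 0; -0.187 0 0 0 -30.5 22.1 0; -0.208 0 0 0 -33.7 25.1 0; -0.22 0 0 0 -35.6 27 0; -0.235 0 0 0 -37.8 29.1 0; -0.249 0 0 0 -39.9 31.3 0; -0.263 0 0 0 -42 33.4 0; -0.277 0 0 0 -44 35.6 0; -0.291 0 0 0 -45.9 37.8 0; -0.305 0 0 0 -47.8 40 0; -0.319 0 0 0 -49.7 42.3 0; -0.333 0 0 0 -51.5 44.6 0; -0.343 0 0 0 -52.8 46.3 0")

```text
clock: 17.12
position: [0.5547, -0.081, 0.207]
tool_rot: [-1.289, 0.001, -0.85]
force: [-5.3, -3.1, 2.1]
grip_width: 0.0212
```

```bash
python3 - <<'E'
from h import *
s=monitor.observe(); print(s['clock'],s['position'],s['grip_width'],s['force'])
p=s['position']-rot(s['tool_rot'])[:,1]*.008-O; print('lever angle',np.radians(23)-np.arctan2(p[2]-.155,-p@BX))
P,Rm=tcp(0.0,12); print(delta(P,Rm,s))
b=cams.grab_frame('scene')[:,:,::-1][120:290,200:420]
cv2.imwrite('pics/s9.png',cv2.resize(b,None,fx=3,fy=3))
E
```

```text
17.1167 [ 0.55473681 -0.08104394  0.20696296] 0.021166009001299665 [-5.26926666 -3.05909762  2.13699765]
lever angle 0.0835067668218954
(array([-0.072, -0.   , -0.001]), array([ -0.6, -12.9,   8.8]))
```

View pics/s9.png

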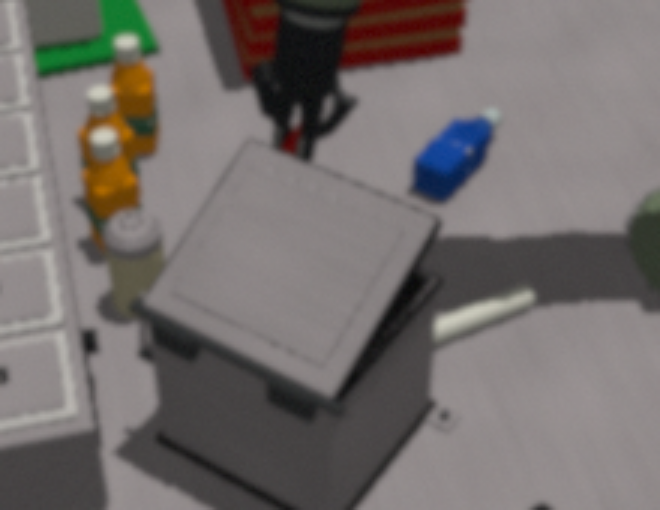

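The lid is almost shut, with a small gap at (410,300). I'll finish the lift, release and back away.

send_rows(series="-0.015 0 0 0 -2 1.5 0; -0.025 0 0 0 -4 3 0; -0.035 0 0 0 -6 4.3 0; -0.045 0 0 0 -8 5.6 0; -0.055 0 0 0 -10 7 0; -0.065 0 0 0 -11.5 8 0; -0.072 0 0 0 -12.9 8.8 0; -0.072 0 0 0 -12.9 8.8 0; -0.072 0 0 0 -12.9 8.8 0.5; -0.072 0 0 0 -12.9 8.8 1; -0.072 0 0 0 -12.9 8.8 1; -0.072 0 0 0 -12.9 8.8 1; -0.072 0 0 0 -12.9 8.8 1; -0.072 0 0 0 -30 8.8 1; -0.072 0 0 0 -55 8.8 1; -0.072 0 0 0 -85 8.8 1; -0.072 0 0 0 -115 8.8 1; -0.072 0 0 0 -145 8.8 1; -0.072 0 0 0 -160 8.8 1; -0.072 0 0 0 -160 8.8 1")

```text
clock: 18.83
position: [0.5284, -0.1061, 0.3663]
tool_rot: [-1.356, -0.003, -0.852]
force: [0.1, 0.3, 0.4]
grip_width: 0.0854
```

```bash
python3 - <<'E'
from h import *
s=monitor.observe(); print(s['clock'],s['position'],s['grip_width'],s['force'])
W=cams.get_calibration('wrist');T=cams.get_calibration('top')
for a in (.1385,.179,.2315): print(proj(W,lev(0,a)))
w=cams.grab_frame('wrist')[:,:,::-1]
b=cams.grab_frame('scene')[:,:,::-1][120:290,180:400]
cv2.imwrite('pics/w10.png',w); cv2.imwrite('pics/s10.png',cv2.resize(b,None,fx=3,fy=3))
cv2.imwrite('pics/t10.png',cams.grab_frame('top')[:,:,::-1])
E
```

```text
18.8333 [ 0.52839817 -0.10611188  0.36630424] 0.08539713715629248 [0.12608908 0.29143142 0.37800815]
[319.7105675  136.23394158]
[319.66564378 174.57926417]
[319.60873968 230.1982094 ]
```

View pics/s10.png

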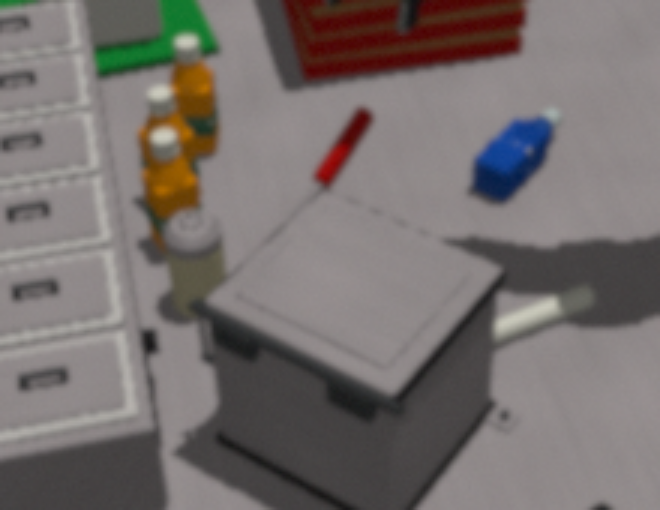

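View pics/w10.png

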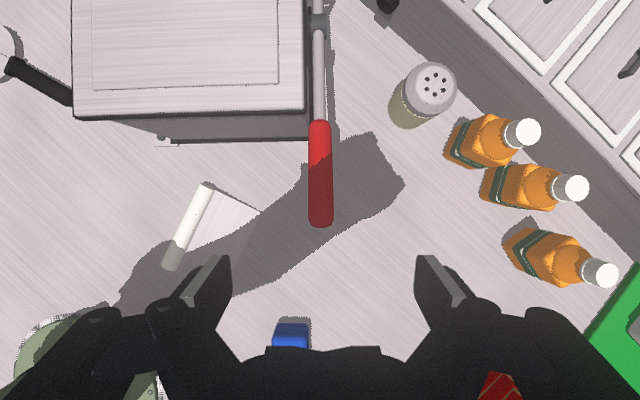

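View pics/t10.png

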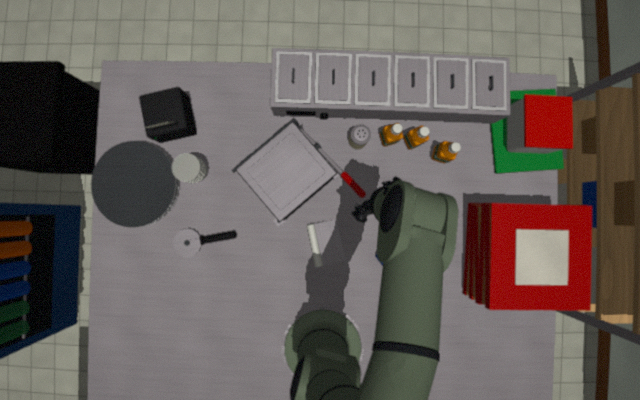

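The lid is flat and shut, as in the first picture, with corners at the same pixels in the top view. The lever is up, with its grip at (320,174) as predicted, and everything else is where it was. The hand touches nothing, so I'll hand in.

```bash
python3 - <<'E'
from workcell import bot
print(bot.job_done())
E
```

```text
the job is handed in; nothing more can be done
None
```

The empty bottle is in the bin, the lid is shut again, and I handed the job in at about 19 s; the hand-in gives no verdict. I pinched the lever's grip and pressed it right down, and the lid stayed open after I let go. I then dropped the bottle in and used the lever to bring the lid down again.

**Last checks:**
- **Bottle:** the wrist camera showed it lying flat on the bin floor before the lid closed.
- **Lid and lever:** the final pictures show the lid flat and shut, and the lever up within a pixel or two of where it should be.
- **Other things on the counter:** they look unmoved, including the blue bottle. I compared them by eye against the first pictures.
- **Contact:** the hand was clear of everything and read about 0.5 N. The highest wrist force I read was about 16 N, while pinching the lever, and I kept the hand and arm off the lid.

No check failed or disagreed. The only correction was about 4 mm to the bottle's position before I gripped it.

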